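Tip the printing block onto its back and push it home in the registration corner

TASK

Get the printing block ready for inking: push the standing block over so that it lies on its wooden back with the dark blue carved face up, then push it along the board until it sits snug and square in the corner, one long edge against the far dark batten and one short edge against the left one. Only push it, never lift it off the board, and leave the ink tin, the bottle and the roller where they stand.

Things in the scene. Friction and masses are not known exactly. Their poses are not given: they have to be found in the camera images.
- board: Plywood registration board fixed to the bench, turned up to 0.3 rad, 280 (x) x 330 (y) mm, top 18 mm above the bench. Dark wood battens, 20 mm wide, stand 12 mm above its top along the far edge (+x; inner face at x = +120 mm) and the left edge (+y; inner face at y = +140 mm); edges x = -140 and y = -170 mm are open. Origin on the bench surface; x to the far batten, y to the left one, z up.
- corner (a point): Inner corner where the two battens meet, at the height of the board's top (board frame x 120, y 140, z 18 mm). Board and battens never move.
- block: Wood-backed lino block, 22 (x) x 120 (y) x 90 (z) mm, 0.15 to 0.31 kg, loose. Starts standing on a long edge on the board, carved face (dark blue, cream lines) towards the robot and the board's -x edge within 0.4 rad, pale wooden back to the far batten. Origin: centre of the underside it starts on. x points out of the carved face, z to the edge that starts on top.
- block_centre (a point): Centre of the block (body frame z = 45 mm). Pushed near the top of its carved face the block tips after about 25 mm and falls by itself onto its back; it then slides with 1 to 3 N. Fully home in the corner, the centre is 45 mm from the far batten and 60 mm from the left one.
- ink_tin: Bystander: black ink tin with orange label, 70 mm diameter, 65 mm tall, standing on the bench to the left of the board. Origin at the centre of its underside.
- wash_bottle: Bystander: white bottle with a blue cap, 64 mm diameter, 150 mm tall, standing on the bench to the right of the board. Origin at the centre of its underside.
- brayer: Bystander: ink roller with black rubber roll, steel frame and wooden handle, about 130 x 105 mm and 45 mm tall, on the bench beyond the far batten. Origin under the middle of the roll; its x points along the handle.
Not all that is in view belongs to the job. What is meant by the block is not red, and is the smaller of those in its own colour.

How it is judged:
By the outcome, as a careful person would: the job done as asked, in the order asked, and still so for the second after the job is handed in, with the robot touching nothing.
It also fails if it takes over 64 s, if anything falls off the work surface, if the arm or the gripper's body presses on something with over 40 N, if the wrist force passes 120 N, or if a joint passes its speed limit or range.

ROBOT

A 6-joint arm with a two-finger parallel gripper is mounted at the origin on the work surface. World frame = base frame: x ahead of the robot, y to its left, z up, the work surface at z = 0. Lengths are in mm, angles in rad, forces in N, time in s.
With the tool pointing down it reaches from about 400 to 925 mm from the base axis. Payload 12.5 kg.
Tool frame: the origin (TCP) lies midway between the tips of the shut fingers; the grasp point (between the pads) lies 19 mm behind it; z points along the fingers, y is the line along which they close (so a half turn about z gives the same grasp; the last joint's range is limited). The gripper opens to 95 mm and grips with 3 to 60 N. Pads are 20 mm wide; open, the fingers measure 119 mm over their backs; the gripper's body (75 mm by 180 mm) begins 59 mm behind the grasp point.
Start: joints at [1.22, 0.491, 1.559, -0, 1.092, -0.106], TCP at [151.458, 606.389, 214.661] pointing down, gripper open.
Joint ranges: [-3.1, 3.1], [-0.84, 2.19], [0.05, 2.79], [-1.13, 4.28], [0.06, 2.93], [-2.69, 2.69]. Speed limits (rad/s): [2.22, 2.22, 2.79, 3.14, 3.14, 3.14].

INTERFACE

Orientations are given as [roll, pitch, yaw] about the fixed x, y, z axes, in that order (R = Rz(yaw) Ry(pitch) Rx(roll)).
In Python, from cell import env gives the robot as it stands.
- The arm moves only by the shell command python3 -m inch 'ROWS'. ROWS is JSON, a list of rows, each a list of 7 numbers: the turn, a rotation vector about the tool's x, y, z in rad, then the shift along the tool's x, y, z in cm, then the closure, from -1 (fully open) to 1 (shut). A call has 1 to 20 rows; each row shifts and turns the commanded pose from where the row before left it, along the tool's axes as they then stand; what a row does not reach is not made up. A row lasts 1/8 s, in which the tool goes at most 62.5 mm and 10.7 degrees, less where a joint would pass 70% of its speed; a pose out of reach is approached as far as the arm can. A call with a gripper value outside its range is refused whole. The fingers move at their own pace and stop on an object; the grip force is fixed at half the most. Time passes only in rows, so rows that do not move let the fingers close. It gives the time, the measured TCP pose, the force, the opening and the grip force at its end, in the units of the state.
- env.state(): the state, without advancing time (a new reading comes with each control period).
- env.read_camera(name): name is "side" or "top" or "wrist"; returns a dict with "img" (400x640x3 uint8, red, green, blue), "depth" (400x640 float32, mm along the optical axis (not along the pixel's ray), 0 where there is no reading), "fx", "fy", "cx", "cy" (pixels), "D" ([k1, k2, p1, p2, k3] as OpenCV has them; the pictures are not rectified), "position" and "orientation" of the camera in the world. Camera axes: x right, y down, z forward; pixel columns grow to the right and rows downward; lengths in mm; the calibration is good to about 2 mm. A picture is of the moment at which its call begins.
- env.job_done(): hands the job in; it is judged then, once.
Trained networks look in a picture, given as the dict that the camera call returned (one of the last four; its "shot" number tells which), for a name from the list of things; names that differ only in an ending like _2 or _b are one class to them, and where a whole thing is asked for, a point or a joint stands for the part that bears it (a point fixed in the world has none). Each returns a list of dicts, best first, with "score" (0 to 1); they miss things now and then, are a little off and sometimes report something else, mostly with a low value. They report only what shows in the picture. A call takes as long as a camera call. They do not tell look-alikes from the thing itself.
- env.find_in(picture, target): "centre" ([x, y, z] in mm, in the coordinates of the camera as it stood for that picture, good to about 4 mm: the middle of the surface that is visible of it).
- env.trace(picture, target): "mask" (400x640 bool, what is visible of it).
The state is a dict: "t": time; "joints": joint angles; "qvel": joint speeds; "tau": joint torques, N m; "eef_pos": TCP position; "tcp_rot": TCP orientation; "ft_force": force on the tool from outside, world axes, zero at the start; "moment": the same for the moment, N m; "opening": opening from 0.0 (shut) to 1.0 (fully open); "grip_force": force on a finger pad.
Only numpy, scipy, OpenCV 4.12 (cv2) and the standard library are available. Lean on these libraries where they do the work, as an engineer would, in place of code of your own. Each camera call takes 0.05 s, during which the arm holds its last target. There are 200 camera calls.

## Working session

There is one attempt and no reset: what is moved stays moved. The work goes in short steps, Python scripts to look and compute and a shell command to move; the robot and the scene stay as the last step left them, time stands still between calls to the robot, and variables do not carry over. Pictures are saved under pics/ and viewed, at most 10 in all, crops included, and the job is handed in when it is done.

```bash
ls; mkdir -p pics; cat > h.py <<'E'
import numpy as np, cv2
from cell import env
from scipy.spatial.transform import Rotation as R
def rot(o):
    o=np.array(o,float)
    return o if o.shape==(3,3) else (R.from_euler('xyz',o).as_matrix() if o.size==3 else R.from_quat(o).as_matrix())
def K(p): return np.array([[p['fx'],0,p['cx']],[0,p['fy'],p['cy']],[0,0,1.]])
def world(p,uv,d):
    uv=np.array(uv,float).reshape(-1,1,2)
    n=cv2.undistortPoints(uv,K(p),np.array(p['D'],float))[:,0]
    c=np.c_[n,np.ones(len(n))]*np.reshape(d,(-1,1))
    return c@rot(p['orientation']).T+np.array(p['position'])
def onz(p,uv,z):
    a=world(p,uv,np.ones(len(np.reshape(uv,(-1,2)))))-np.array(p['position'])
    return np.array(p['position'])+a*((z-p['position'][2])/a[:,2:])
def cloud(p,m):
    m=m&(p['depth']>0); v,u=np.nonzero(m); return world(p,np.c_[u,v],p['depth'][v,u])
def cw(p,c): return rot(p['orientation'])@np.array(c)+np.array(p['position'])
def save(p,n,box=None,s=1):
    i=p['img'][...,::-1]
    if box: i=i[box[1]:box[3],box[0]:box[2]]
    cv2.imwrite('pics/'+n+'.png',cv2.resize(i,None,fx=s,fy=s,interpolation=cv2.INTER_CUBIC))
E
python3 - <<'E'
from h import *
for n in ('top','side'):
    p=env.read_camera(n); save(p,n+'0'); print(n,p['position'],p['orientation'])
    for t in ('block','board','ink_tin','wash_bottle','brayer'):
        for d in env.find_in(p,t): print(t,round(d['score'],2),cw(p,d['centre']).round())
print(env.state())
E
```

```text
pics
top [ 416.85368067   33.60137807 1054.89225424] [-3.0044295  -0.02034616 -1.57307268]
block 0.96 [ 284. -211.  130.]
block 0.79 [489. -49. 109.]
block 0.68 [287. 212.  90.]
board 0.62 [555. -28.  18.]
ink_tin 0.96 [535. 193.  69.]
wash_bottle 0.82 [ 533. -310.  100.]
brayer 0.6 [756.  -4.  33.]
side [ 429.35319671 -743.63318929  848.9628791 ] [-2.35976049 -0.01030022 -0.13402912]
block 0.89 [ 288. -250.  116.]
block 0.77 [283. 202.  57.]
block 0.73 [752. -15.  39.]
block 0.63 [482. -66.  89.]
board 0.78 [563. -67.  18.]
ink_tin 0.63 [532. 172.  55.]
brayer 0.98 [755. -18.  37.]
brayer 0.53 [566. -67.  17.]
{'t': 0.6, 'joints': array([ 1.22036590e+00,  4.90877559e-01,  1.55896499e+00,  5.39064668e-06,
        1.09168856e+00, -1.05597564e-01]), 'qvel': array([ 8.00116519e-04, -7.95818882e-04,  1.03020700e-03,  3.04983826e-06,
       -2.88934251e-04, -1.11888686e-03]), 'tau': array([-3.27495118e-04, -6.12194395e+01, -2.58357775e+01,  6.91797375e-02,
        4.45332716e-02, -9.38540808e-06]), 'eef_pos': array([151.46741514, 606.35599323, 214.65247596]), 'tcp_rot': array([3.14153095e+00, 1.72978307e-06, 2.89675731e+00]), 'ft_force': array([0.14093686, 0.32020123, 0.0072386 ]), 'moment': array([-0.02730439,  0.02016358,  0.04929502]), 'grip_force': 0.0, 'opening': 1.0009601166290576}
```

View pics/top0.png

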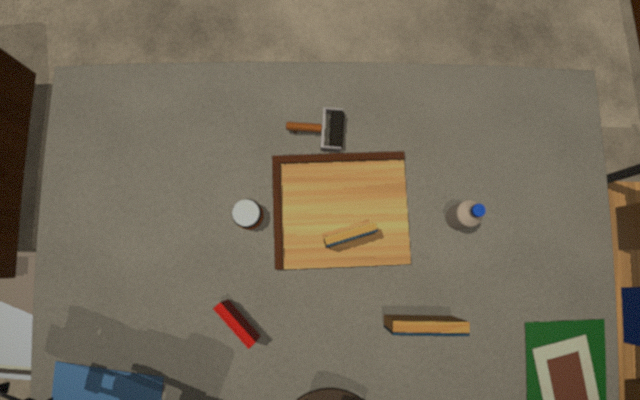

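View pics/side0.png

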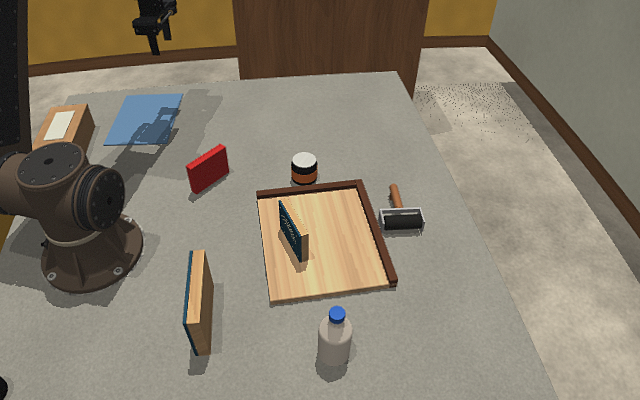

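Candidates: the block on the board (top 352,235; side 293,230), the bigger blue-faced block (top 430,327; side 200,300), and the red one (top 236,323). I choose the one on the board because it is not red and is the smaller of the blue ones. Next come a close crop to check this and the measurement.

```bash
python3 - <<'E'
from h import *
ps={n:env.read_camera(n) for n in('top','side')}
save(ps['side'],'crop',(240,170,440,310),4)
for n,p in ps.items():
    yy,xx=np.mgrid[0:400,0:640]
    W=world(p,np.c_[xx.ravel(),yy.ravel()],np.maximum(p['depth'],1).ravel()).reshape(400,640,3)
    reg=(W[...,0]>380)&(W[...,0]<740)&(W[...,1]>-240)&(W[...,1]<185)
    hsv=cv2.cvtColor(p['img'],cv2.COLOR_RGB2HSV)
    z=W[...,2]
    ply=reg&(abs(z-18)<8)&(hsv[...,1]>80)&(hsv[...,2]>120)
    k=cv2.morphologyEx(ply.astype(np.uint8),cv2.MORPH_OPEN,np.ones((3,3)))
    P=onz(p,np.c_[np.nonzero(k)[::-1]],18)[:,:2]
    r=cv2.minAreaRect(P.astype(np.float32)); print(n,'ply rect',r,'z',np.median(W[k>0][:,2]))
    print(cv2.boxPoints(r).round(1))
    for d in env.trace(p,'block'):
        m=d['mask']; C=cloud(p,m)
        if len(C)<20: continue
        c=np.median(C,0)
        if 420<c[0]<660 and -200<c[1]<120:
            T=C[C[:,2]>100]; print('block',d['score'],len(C),c.round(),'zmax',np.percentile(C[:,2],[1,50,90,99]).round())
            if len(T)>10:
                r=cv2.minAreaRect(T[:,:2].astype(np.float32)); print('top rect',r); print(cv2.boxPoints(r).round(1))
            mr=m&(z>102); q=onz(p,np.c_[np.nonzero(mr)[::-1]],108)[:,:2]; print('z108',cv2.minAreaRect(q.astype(np.float32)))
E
```

```text
top ply rect ((543.9539794921875, -40.74237060546875), (260.182861328125, 310.1373291015625), 2.1656322479248047) z 18.661890013071798
[[ 408.1  109.3]
 [ 419.8 -200.6]
 [ 679.8 -190.8]
 [ 668.1  119.1]]
block 0.68 527 [484. -45. 108.] zmax [ 72. 108. 111. 113.]
top rect ((485.8606262207031, -46.83218765258789), (20.865312576293945, 119.59091186523438), 17.021883010864258)
[[ 458.4    7.3]
 [ 493.4 -107.1]
 [ 513.3 -101. ]
 [ 478.3   13.4]]
z108 ((485.7255859375, -46.7322998046875), (20.942358016967773, 118.87673950195312), 16.919940948486328)
side ply rect ((542.285888671875, -42.57835388183594), (259.8969421386719, 310.2986755371094), 2.2705068588256836) z 17.435094691638483
[[ 406.3  107.3]
 [ 418.6 -202.8]
 [ 678.3 -192.5]
 [ 666.   117.6]]
block 0.76 1122 [485. -68.  87.] zmax [ 18.  87. 108. 110.]
top rect ((484.7991943359375, -49.47321701049805), (22.976566314697266, 118.75), 16.90770721435547)
[[ 456.5    4. ]
 [ 491.1 -109.6]
 [ 513.1 -102.9]
 [ 478.5   10.7]]
z108 ((476.1226501464844, -54.40678405761719), (41.08613586425781, 122.86820983886719), 16.558290481567383)
```

View pics/crop.png

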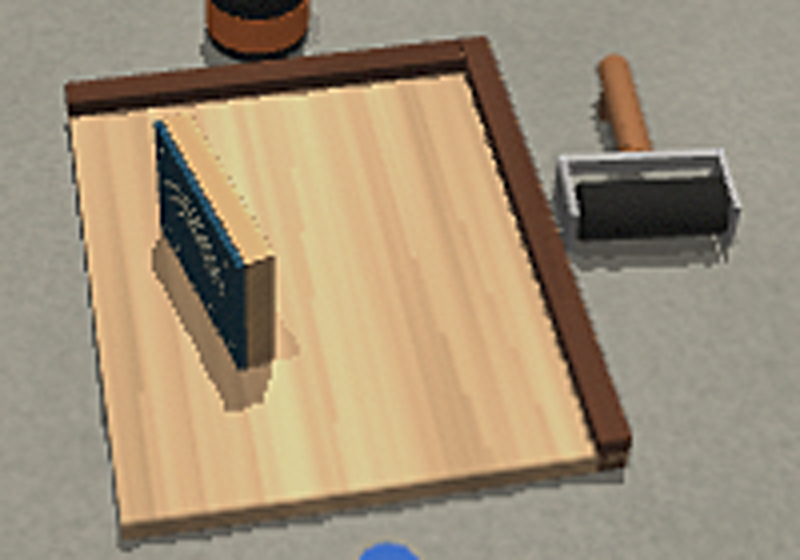

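The crop confirms it: the standing blue carved block is on the board, with its top edge from (160,122) to (260,255) and its wooden back towards the far batten. Both cameras agree to about 2 mm on the board (yaw 2.2°, corner near 667,118) and the block (485,-48, facing 17°). First I turn the tool to the block's heading.

```bash
cat >> h.py <<'E'
BY=0.0385; CORNER=np.array([667.2,118.3])
def b2w(x,y):
    c,s=np.cos(BY),np.sin(BY); return CORNER+np.array([[c,-s],[s,c]])@np.array([x-120,y-140])
def w2b(P):
    c,s=np.cos(BY),np.sin(BY); return (np.atleast_2d(P)[:,:2]-CORNER)@np.array([[c,-s],[s,c]])+[120,140]
def to(*pts):
    s=env.state(); q=s['eef_pos']; M=rot(s['tcp_rot'])
    print('at',q.round(1),s['tcp_rot'].round(3),'F',s['ft_force'].round(1),'t',s['t'])
    for t in pts: print('cm',(M.T@(np.array(t)-q)/10).round(2)); q=np.array(t)
E
python3 -m inch '[[0,0,-0.18,0,0,0,-0.4],[0,0,-0.18,0,0,0,-0.4],[0,0,-0.182,0,0,0,-0.4],[0,0,0,0,0,0,-0.4]]'
python3 -c "
from h import *
to([450,250,214],[441,-61,214],[441,-61,95])"
```

```text
t: 1.3
eef_pos: [151.4, 606.4, 214.7]
tcp_rot: [3.141, 0.0, -2.846]
ft_force: [-0.2, 0.5, -0.7]
opening: 0.709
grip_force: 0.0
at [151.4 606.4 214.7] [ 3.141  0.    -2.846] F [-0.2  0.5 -0.7] t 1.3
cm [-18.16 -42.8    0.06]
cm [  9.93 -29.49  -0.  ]
cm [ 0.  -0.  11.9]
```

```bash
python3 -m inch '[[0,0,0,-1.51,-3.57,0,-0.4],[0,0,0,-1.51,-3.57,0,-0.4],[0,0,0,-1.51,-3.57,0,-0.4],[0,0,0,-1.51,-3.57,0,-0.4],[0,0,0,-1.51,-3.57,0,-0.4],[0,0,0,-1.51,-3.57,0,-0.4],[0,0,0,-1.51,-3.57,0,-0.4],[0,0,0,-1.51,-3.57,0,-0.4],[0,0,0,-1.51,-3.57,0,-0.4],[0,0,0,-1.51,-3.57,0,-0.4],[0,0,0,-1.51,-3.57,0,-0.4],[0,0,0,-1.51,-3.57,0,-0.4]]'
python3 -m inch '[[0,0,0,1.24,-3.69,0,-0.4],[0,0,0,1.24,-3.69,0,-0.4],[0,0,0,1.24,-3.69,0,-0.4],[0,0,0,1.24,-3.69,0,-0.4],[0,0,0,1.24,-3.69,0,-0.4],[0,0,0,1.24,-3.69,0,-0.4],[0,0,0,1.24,-3.69,0,-0.4],[0,0,0,1.24,-3.69,0,-0.4],[0,0,0,0,0,0,-0.4]]'
python3 -c "
from h import *
to([441,-61,95],[441+.956*50,-61+.292*50,95])"
```

```text
t: 2.8
eef_pos: [451.0, 248.8, 214.8]
tcp_rot: [3.141, 0.0, -2.85]
ft_force: [0.3, 0.6, 0.1]
opening: 0.701
grip_force: 0.0
t: 3.92
eef_pos: [441.8, -63.3, 214.7]
tcp_rot: [-3.141, 0.0, -2.852]
ft_force: [-0.6, 0.5, -0.2]
opening: 0.702
grip_force: 0.0
at [441.8 -63.3 214.7] [-3.141  0.    -2.852] F [-0.6  0.5 -0.2] t 3.925
cm [1.000e-02 2.500e-01 1.197e+01]
cm [-5.    0.03  0.  ]
```

```bash
python3 -m inch '[[0,0,0,0,0.2,3,-0.4],[0,0,0,0,0,3,-0.4],[0,0,0,0,0,3,-0.4],[0,0,0,0,0,3,-0.4],[0,0,0,0,0,0,-0.4],[0,0,0,-1,0,0,-0.4],[0,0,0,-1,0,0,-0.4],[0,0,0,-0.4,0,0,-0.4],[0,0,0,-0.4,0,0,-0.4],[0,0,0,-0.4,0,0,-0.4],[0,0,0,-0.4,0,0,-0.4],[0,0,0,-0.4,0,0,-0.4],[0,0,0,-0.4,0,0,-0.4]]'
python3 - <<'E'
from h import *
p=env.read_camera('side'); save(p,'push1',(240,140,440,290),4)
E
```

```text
t: 5.55
eef_pos: [483.5, -46.6, 94.6]
tcp_rot: [3.142, 0.0, -2.844]
ft_force: [0.7, -0.3, 0.3]
opening: 0.699
grip_force: 0.0
```

View pics/push1.png

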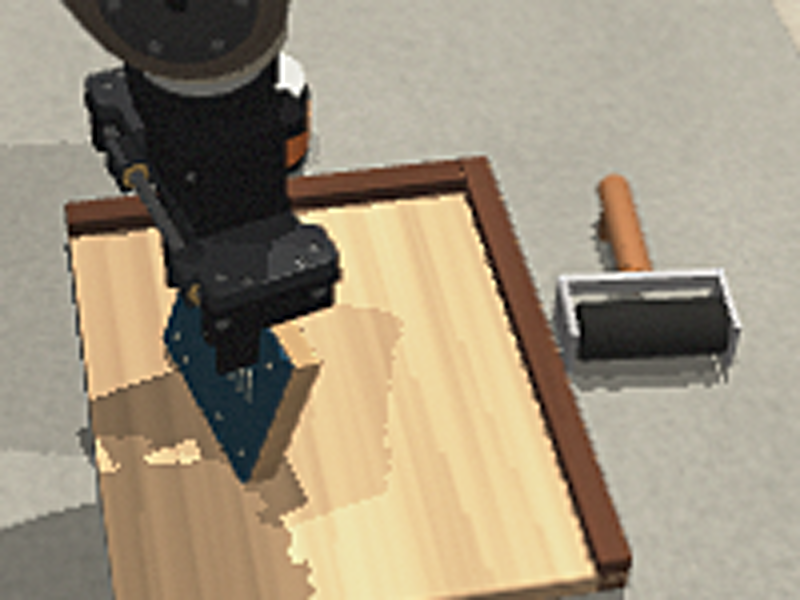

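The block, from (170,340) to (320,370), leans away from the fingers and its bottom edge holds. I continue slowly until it falls, then let it settle, back off and lift.

```bash
python3 -m inch '[[0,0,0,-0.4,0,0,-0.4],[0,0,0,-0.4,0,0,-0.4],[0,0,0,-0.4,0,0,-0.4],[0,0,0,-0.4,0,0,-0.4],[0,0,0,0,0,0,-0.4],[0,0,0,0,0,0,-0.4],[0,0,0,0,0,0,-0.4],[0,0,0,0,0,0,-0.4],[0,0,0,3,0,-2,-0.4],[0,0,0,3,0,-2,-0.4],[0,0,0,2,0,0,-0.4],[0,0,0,0,0,0,-0.4]]'
cat > blk.py <<'E'
from h import *
import sys
def blk(save_as=None):
  for n in ('side','top'):
    p=env.read_camera(n)
    if save_as and n=='side': save(p,save_as,(240,140,440,290),4)
    ts=env.trace(p,'block')
    for d in ts:
        m=d['mask']; C=cloud(p,m)
        if len(C)<60: continue
        c=np.median(C,0); b=w2b(c)[0]
        if not(-140<b[0]<125 and -170<b[1]<145): continue
        q=onz(p,np.c_[np.nonzero(m)[::-1]],40)
        hsv=cv2.cvtColor(p['img'],cv2.COLOR_RGB2HSV)[m]
        r=cv2.minAreaRect(w2b(q).astype(np.float32))
        f=m&(cv2.cvtColor(p['img'],cv2.COLOR_RGB2HSV)[...,0]>85)
        rf=cv2.minAreaRect(w2b(onz(p,np.c_[np.nonzero(f)[::-1]],40)).astype(np.float32)) if f.sum()>20 else None
        print(n,round(d['score'],2),m.sum(),'z',np.percentile(C[:,2],[5,50,95]).round(),'all',np.round(r[0],1),np.round(r[1],1),round(r[2],1),'blue',f.sum(),rf and (np.round(rf[0],1),np.round(rf[1],1),round(rf[2],1)))
blk(sys.argv[1] if len(sys.argv)>1 else None)
to()
E
python3 blk.py fell
```

```text
t: 7.1
eef_pos: [421.4, -65.6, 135.0]
tcp_rot: [-3.142, 0.0, -2.845]
ft_force: [-0.1, -0.0, 0.5]
opening: 0.699
grip_force: 0.0
side 0.91 1731 z [25. 39. 42.] all [-12.5 -13.2] [ 97.6 134.6] 14.3 blue 1355 (array([-12.4,  -6.5]), array([ 89.8, 120.6]), 15.1)
top 0.59 1692 z [38. 41. 44.] all [-9.1 -2.6] [ 90.1 119.4] 14.8 blue 1486 (array([-10.5,  -3. ]), array([ 87.2, 116.8]), 14.9)
at [422.7 -65.3 134.5] [ 3.142  0.    -2.844] F [ 0.5 -0.   0.1] t 7.3
```

View pics/fell.png

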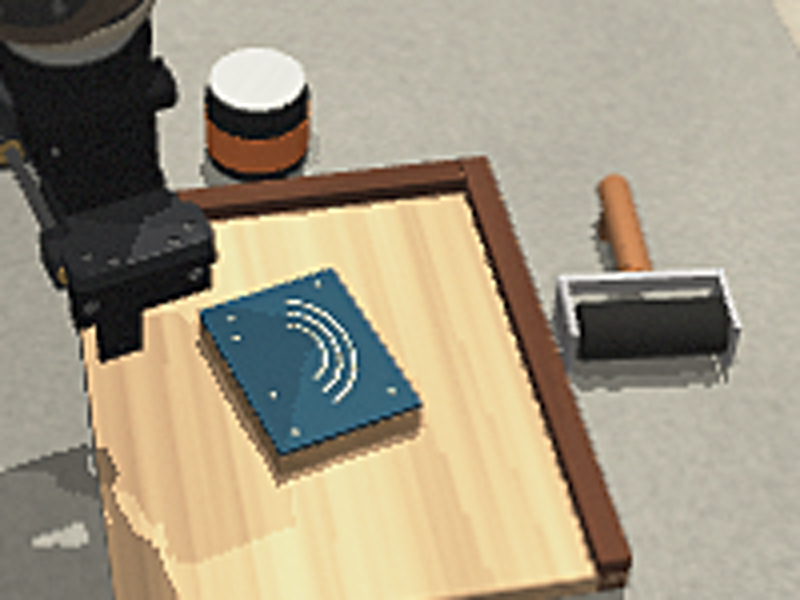

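The block lies carved face up, with its face corners at (200,315), (335,270), (420,405) and (280,455). Its centre in board coordinates is (-11,-4), turned 15°. Next I line the open fingers up with the board and push along +x; the two-point contact will square the block.

```bash
python3 -m inch '[[0,0,0.13,0,0,0,-0.4],[0,0,0.131,0,0,0,-0.4],[0,0,0,0,0,0,-0.4]]'
python3 -c "
from h import *
to([*b2w(-97,-10),134],[*b2w(-97,-10),26],[*b2w(15,-10),26])"
```

```text
t: 7.68
eef_pos: [422.5, -65.2, 134.4]
tcp_rot: [3.141, -0.0, -3.104]
ft_force: [-0.7, -0.2, 0.3]
opening: 0.704
grip_force: 0.0
at [422.5 -65.2 134.4] [ 3.141 -0.    -3.104] F [-0.7 -0.2  0.3] t 7.675
cm [-3.46  2.4   0.04]
cm [-0.  -0.  10.8]
cm [-1.12e+01  1.00e-02 -0.00e+00]
```

```bash
python3 -m inch '[[0,0,0,-1.7,1.2,0,-0.4],[0,0,0,-1.7,1.2,2.8,-0.4],[0,0,0,0,0,4,-0.4],[0,0,0,0,0,3,-0.4],[0,0,0,0,0,1,-0.4],[0,0,0,0,0,0,-0.4]]'
python3 -m inch '[[0,0,0,-0.5,0,0,-0.4],[0,0,0,-0.5,0,0,-0.4],[0,0,0,-0.5,0,0,-0.4],[0,0,0,-0.5,0,0,-0.4],[0,0,0,-0.5,0,0,-0.4],[0,0,0,-0.5,0,0,-0.4],[0,0,0,-0.5,0,0,-0.4],[0,0,0,-0.5,0,0,-0.4],[0,0,0,-0.5,0,0,-0.4],[0,0,0,-0.5,0,0,-0.4],[0,0,0,-0.5,0,0,-0.4],[0,0,0,-0.5,0,0,-0.4],[0,0,0,-0.5,0,0,-0.4],[0,0,0,-0.5,0,0,-0.4],[0,0,0,-0.5,0,0,-0.4],[0,0,0,-0.5,0,0,-0.4],[0,0,0,-0.5,0,0,-0.4],[0,0,0,0,0,0,-0.4]]'
python3 blk.py
```

```text
t: 8.43
eef_pos: [455.2, -40.1, 26.5]
tcp_rot: [3.141, -0.001, -3.104]
ft_force: [0.0, 1.0, 0.9]
opening: 0.697
grip_force: 0.0
t: 10.68
eef_pos: [540.8, -37.1, 26.6]
tcp_rot: [-3.141, 0.001, -3.105]
ft_force: [-0.9, 0.0, -0.6]
opening: 0.7
grip_force: 0.0
side 0.92 1155 z [25. 39. 42.] all [ 43. -27.] [ 92.8 132.3] 0.3 blue 844 (array([ 44.7, -20. ]), array([119. ,  88.6]), 89.6)
at [540.2 -37.1  26.6] [ 3.142  0.    -3.105] F [-0.7 -0.8 -0.7] t 10.875
```

```bash
python3 -m inch '[[0,0,0,-0.4,0,0,-0.4],[0,0,0,-0.4,0,0,-0.4],[0,0,0,-0.4,0,0,-0.4],[0,0,0,-0.4,0,0,-0.4],[0,0,0,-0.4,0,0,-0.4],[0,0,0,-0.4,0,0,-0.4],[0,0,0,-0.4,0,0,-0.4],[0,0,0,0,0,0,-0.4],[0,0,0,3,0,0,-0.4],[0,0,0,3,0,-3,-0.4],[0,0,0,0,0,-5,-0.4],[0,0,0,0,0,-1,-0.4]]'
python3 blk.py
python3 -c "
from h import *
print(w2b(env.state()['eef_pos']))"
```

```text
t: 12.38
eef_pos: [509.4, -38.5, 119.4]
tcp_rot: [-3.14, 0.005, -3.105]
ft_force: [0.1, -0.2, 0.2]
opening: 0.698
grip_force: 0.0
side 0.85 1784 z [22. 39. 42.] all [ 70.1 -24.7] [ 95.  140.3] 0.4 blue 1367 (array([ 72., -19.]), array([121.3,  90.6]), 89.9)
top 0.72 701 z [38. 41. 44.] all [ 95.8 -17. ] [ 48.6 118.4] 0.5 blue 627 (array([ 95.7, -16.3]), array([ 48.5, 117.1]), 0.5)
at [508.  -38.2 115.8] [ 3.141e+00 -1.000e-03 -3.105e+00] F [-0.5  0.4 -0.1] t 12.575
[[-45.14602373 -10.24760337]]
```

```bash
python3 -m inch '[[0,0,0.175,0,0,0,0],[0,0,0.175,0,0,0,0],[0,0,0.175,0,0,0,0],[0,0,0.175,0,0,0,0],[0,0,0.175,0,0,0,0],[0,0,0.175,0,0,0,0],[0,0,0.175,0,0,0,0],[0,0,0.175,0,0,0,0],[0,0,0.169,0,0,0,0],[0,0,0,0,0,0,0]]'
python3 -c "
from h import *
to([*b2w(72,-105),118],[*b2w(72,-105),26],[*b2w(72,8),26])"
```

```text
t: 13.82
eef_pos: [507.7, -38.2, 115.3]
tcp_rot: [-3.139, -0.001, 1.61]
ft_force: [-0.1, -0.4, 0.1]
opening: 0.496
grip_force: 0.0
at [507.7 -38.2 115.3] [-3.139e+00 -1.000e-03  1.610e+00] F [-0.1 -0.4  0.1] t 13.825
cm [-9.48 11.73 -0.3 ]
cm [-0.01  0.02  9.2 ]
cm [1.13e+01 1.00e-02 1.00e-02]
```

```bash
python3 -m inch '[[0,0,0,-4.7,0,0,0],[0,0,0,-4.78,0,0,0],[0,0,0,0,4,0,0],[0,0,0,0,4,0,0],[0,0,0,0,3.73,0,0],[0,0,0,0,0,4,0],[0,0,0,0,0,4,0],[0,0,0,0,0,0.9,0],[0,0,0,0,0,0,0]]'
python3 -m inch '[[0,0,0,0.6,0,0,0],[0,0,0,0.6,0,0,0],[0,0,0,0.6,0,0,0],[0,0,0,0.6,0,0,0],[0,0,0,0.6,0,0,0],[0,0,0,0.6,0,0,0],[0,0,0,0.6,0,0,0],[0,0,0,0.6,0,0,0],[0,0,0,0.6,0,0,0],[0,0,0,0.6,0,0,0],[0,0,0,0.6,0,0,0],[0,0,0,0.6,0,0,0],[0,0,0,0.6,0,0,0],[0,0,0,0.6,0,0,0],[0,0,0,0.6,0,0,0],[0,0,0,0.6,0,0,0],[0,0,0,0.6,0,0,0],[0,0,0,0,0,0,0]]'
python3 blk.py
python3 -c "
from h import *
print(w2b(env.state()['eef_pos']))"
```

```text
t: 14.95
eef_pos: [628.9, -128.6, 27.4]
tcp_rot: [-3.141, -0.0, 1.611]
ft_force: [-0.2, 0.5, 0.2]
opening: 0.495
grip_force: 0.0
t: 17.2
eef_pos: [624.9, -25.9, 27.5]
tcp_rot: [-3.141, -0.0, 1.609]
ft_force: [0.3, -0.4, -0.4]
opening: 0.501
grip_force: 0.0
side 0.65 439 z [21. 39. 42.] all [68.1 25.6] [72.8 90.1] 89.5 blue 274 (array([69.7, 33. ]), array([57.6, 86.8]), 89.2)
top 0.79 600 z [38. 41. 44.] all [ 74.9 103.7] [55.9 91.3] 88.0 blue 553 (array([ 73.6, 101.4]), array([51.1, 88.8]), 88.0)
at [624.9 -26.5  27.4] [-3.141 -0.     1.609] F [-0.2  0.3 -0.7] t 17.4
[[72.13589854 -3.11194   ]]
```

```bash
python3 -m inch '[[0,0,0,0.3,0,0,0],[0,0,0,0.3,0,0,0],[0,0,0,0.2,0,0,0],[0,0,0,0.2,0,0,0],[0,0,0,0.1,0,0,0],[0,0,0,0,0,0,0]]'
python3 -m inch '[[0,0,0,0.1,0,0,0],[0,0,0,0.1,0,0,0],[0,0,0,0,0,0,0]]'
python3 -m inch '[[0,0,0,0.1,0,0,0],[0,0,0,0,0,0,0]]'
```

```text
t: 18.15
eef_pos: [624.7, -15.5, 27.7]
tcp_rot: [3.141, -0.0, 1.609]
ft_force: [1.0, 0.2, 0.5]
opening: 0.5
grip_force: 0.0
t: 18.52
eef_pos: [624.6, -13.6, 27.7]
tcp_rot: [3.141, -0.0, 1.609]
ft_force: [-0.8, -1.0, 0.2]
opening: 0.498
grip_force: 0.4
t: 18.77
eef_pos: [624.7, -12.7, 27.7]
tcp_rot: [3.141, 0.0, 1.609]
ft_force: [1.6, -3.0, 1.4]
opening: 0.497
grip_force: 1.3
```

```bash
python3 -m inch '[[0,0,0,0.1,0,0,0],[0,0,0,0,0,0,0]]'
python3 -m inch '[[0,0,0,0.1,0,0,0],[0,0,0,0,0,0,0]]'
python3 blk.py
```

```text
t: 19.02
eef_pos: [624.8, -12.6, 27.7]
tcp_rot: [3.141, 0.001, 1.609]
ft_force: [0.2, -9.0, 0.7]
opening: 0.501
grip_force: 4.6
t: 19.27
eef_pos: [624.8, -12.5, 27.7]
tcp_rot: [3.141, 0.002, 1.609]
ft_force: [0.1, -16.0, 0.1]
opening: 0.498
grip_force: 7.7
side 0.57 539 z [ 19.  39. 116.] all [65.4 38.1] [87.3 81.8] 80.7 blue 310 (array([71.2, 39. ]), array([91.3, 69.2]), 7.0)
top 0.56 537 z [38. 41. 44.] all [ 74.3 118.2] [46.1 88.8] 88.2 blue 509 (array([ 74.3, 118.2]), array([46.1, 88.8]), 88.2)
at [624.8 -12.5  27.8] [3.141e+00 2.000e-03 1.609e+00] F [ -0.3 -15.2  -0.4] t 19.475
```

Firm at the left batten (16 N). Now I retract, turn back and push against the far batten.

```bash
python3 -m inch '[[0,0,0,-1.5,0,0,0],[0,0,0,-2.5,0,0,0],[0,0,0,-1,0,-4,0],[0,0,0,0,0,-5,0],[0,0,-0.175,0,0,0,-0.2],[0,0,-0.175,0,0,0,-0.4],[0,0,-0.175,0,0,0,-0.4],[0,0,-0.175,0,0,0,-0.4],[0,0,-0.175,0,0,0,-0.4],[0,0,-0.175,0,0,0,-0.4],[0,0,-0.175,0,0,0,-0.4],[0,0,-0.175,0,0,0,-0.4],[0,0,-0.169,0,0,0,-0.4],[0,0,0,0,0,0,-0.4]]'
python3 -c "
from h import *
to([*b2w(-8,80),118],[*b2w(-8,80),26],[*b2w(20,80),26])"
```

```text
t: 21.22
eef_pos: [626.2, -60.7, 117.5]
tcp_rot: [3.141, -0.0, -3.107]
ft_force: [1.0, 0.4, -0.3]
opening: 0.7
grip_force: 0.0
at [626.2 -60.7 117.5] [ 3.141 -0.    -3.107] F [ 1.   0.4 -0.3] t 21.225
cm [ 8.06 11.7  -0.04]
cm [-0.  -0.   9.2]
cm [-2.8   0.01 -0.  ]
```

```bash
python3 -m inch '[[0,0,0,4.06,0,0,-0.4],[0,0,0,4,0,0,-0.4],[0,0,0,0,4,0,-0.4],[0,0,0,0,4,0,-0.4],[0,0,0,0,3.7,0,-0.4],[0,0,0,0,0,4,-0.4],[0,0,0,0,0,4,-0.4],[0,0,0,0,0,1,-0.4],[0,0,0,0,0,0,-0.4],[0,0,0,-0.6,0,0,-0.4],[0,0,0,-0.6,0,0,-0.4],[0,0,0,-0.5,0,0,-0.4],[0,0,0,-0.3,0,0,-0.4],[0,0,0,-0.3,0,0,-0.4],[0,0,0,-0.2,0,0,-0.4],[0,0,0,-0.2,0,0,-0.4],[0,0,0,0,0,0,-0.4]]'
python3 -m inch '[[0,0,0,-0.1,0,0,-0.4],[0,0,0,-0.1,0,0,-0.4],[0,0,0,0,0,0,-0.4]]'
```

```text
t: 23.35
eef_pos: [566.5, 54.4, 27.5]
tcp_rot: [3.141, -0.005, -3.105]
ft_force: [-9.8, -2.1, 7.0]
opening: 0.698
grip_force: 4.9
t: 23.72
eef_pos: [566.6, 54.4, 27.4]
tcp_rot: [3.141, -0.009, -3.105]
ft_force: [-17.3, -2.6, 12.9]
opening: 0.699
grip_force: 9.1
```

```bash
python3 -m inch '[[0,0,0,1.5,0,0,-0.4],[0,0,0,3,0,0,-0.4],[0,0,0,3,0,-4,-0.4],[0,0,0,4,-4,-4,-0.4],[0,0,0,4,-4,0,-0.4],[0,0,0,0,-4,0,-0.4],[0,0,0,0,0,0,-0.4]]'
python3 blk.py; python3 - <<'E'
from h import *
p=env.read_camera('top'); save(p,'topfin',(260,140,360,220),8)
p=env.read_camera('side'); save(p,'sidefin',(280,150,400,240),6)
E
```

```text
t: 24.6
eef_pos: [424.1, -69.0, 104.1]
tcp_rot: [-3.141, 0.002, -3.109]
ft_force: [0.3, -0.2, -0.3]
opening: 0.699
grip_force: 0.0
side 0.58 1451 z [25. 39. 42.] all [71.1 70.5] [138.8  93.3] 89.2 blue 1138 (array([72.8, 78.1]), array([121.7,  90.4]), 90.0)
top 0.72 1821 z [37. 41. 44.] all [74.5 81.4] [119.9  93.1] 89.9 blue 1669 (array([75.6, 81.9]), array([ 90.6, 119.2]), 0.3)
at [423.8 -66.3 103.6] [ 3.141 -0.    -3.105] F [-0.9 -0.   0.4] t 24.8
```

View pics/topfin.png

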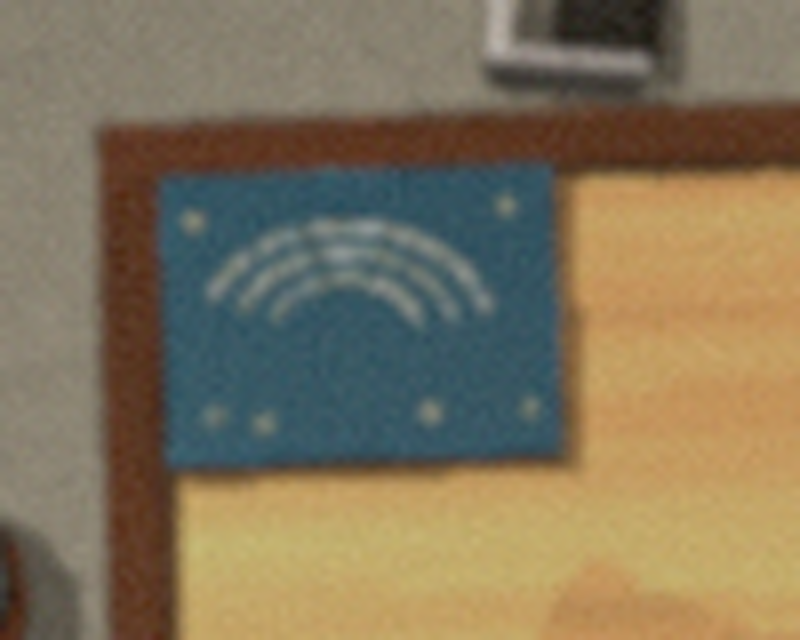

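View pics/sidefin.png

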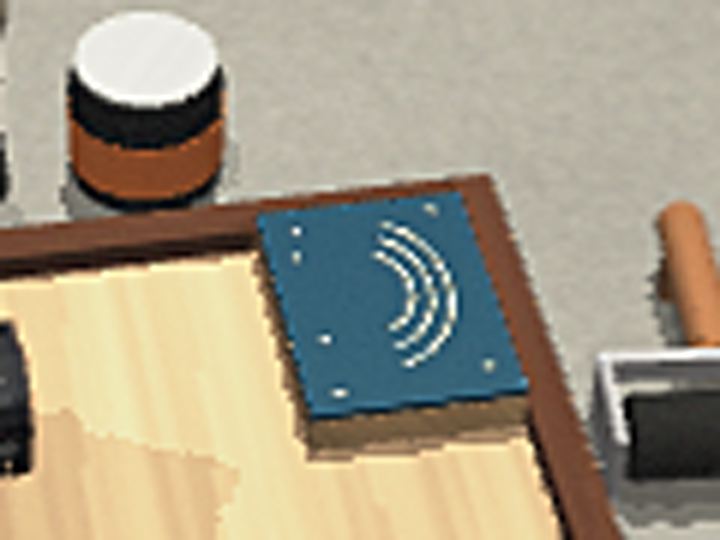

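The block sits in the corner in both views (top crop far edge at row 170, left edge at column 162). I check the gaps differentially against the battens' outer edges.

```bash
python3 - <<'E'
from h import *
p=env.read_camera('top'); g=cv2.cvtColor(p['img'],cv2.COLOR_RGB2LAB).astype(float)
f=lambda u,v:(260+(u-3.5)/8,140+(v-3.5)/8)
print('far: outer',w2b(onz(p,[f(350,122)],30))[0],'block',w2b(onz(p,[f(350,170)],40))[0],'near',w2b(onz(p,[f(365,463)],40))[0])
print('left: outer',w2b(onz(p,[f(103,300)],30))[0],'block',w2b(onz(p,[f(162,300)],40))[0],'right',w2b(onz(p,[f(562,300)],40))[0])
s=env.read_camera('side'); f=lambda u,v:(280+(u-2.5)/6,150+(v-2.5)/6)
print('side far: outer',w2b(onz(s,[f(573,385)],30))[0],'block',w2b(onz(s,[f(527,385)],40))[0])
print('side left: outer',w2b(onz(s,[f(380,186)],30))[0],'block',w2b(onz(s,[f(360,203)],40))[0])
to([*b2w(-8,80),104],[*b2w(-8,80),30])
E
```

```text
far: outer [138.0401767  82.8479408] block [120.33929394  83.1744576 ] near [29.79019676 81.71552702]
left: outer [ 84.88370565 160.20629034] block [ 82.07276775 141.41592638] right [77.57335222 20.32346658]
side far: outer [140.29619792  28.23471531] block [118.31521412  22.2398147 ]
side left: outer [ 88.26999678 158.67779595] block [ 74.49301166 138.81744028]
at [423.8 -66.4 103.6] [ 3.141 -0.    -3.104] F [-0.3 -0.3 -0.2] t 25.0
cm [-12.22  11.53  -0.04]
cm [-0.  -0.   7.4]
```

The gaps agree with the 20 mm batten width within pixel error. There is time for one confirming press in x at a slightly different height.

```bash
python3 -m inch '[[0,0,0,-3,4,0,-0.6],[0,0,0,-4,4,0,-0.6],[0,0,0,-5.2,3.5,0,-0.6],[0,0,0,0,0,4,-0.6],[0,0,0,0,0,3.4,-0.6],[0,0,0,0,0,0,-0.6],[0,0,0,-0.6,0,0,-0.6],[0,0,0,-0.6,0,0,-0.6],[0,0,0,-0.5,0,0,-0.6],[0,0,0,-0.3,0,0,-0.6],[0,0,0,-0.2,0,0,-0.6],[0,0,0,-0.1,0,0,-0.6],[0,0,0,0,0,0,-0.6]]'
python3 -m inch '[[0,0,0,-0.2,0,0,-0.6],[0,0,0,-0.2,0,0,-0.6],[0,0,0,0,0,0,-0.6]]'
```

```text
t: 26.62
eef_pos: [564.3, 53.1, 29.7]
tcp_rot: [3.141, -0.0, -3.105]
ft_force: [0.2, 0.0, 0.7]
opening: 0.799
grip_force: 0.0
t: 27.0
eef_pos: [566.6, 53.2, 29.5]
tcp_rot: [3.141, -0.004, -3.105]
ft_force: [-7.9, -1.4, 5.4]
opening: 0.798
grip_force: 4.1
```

Same hard stop at 566.6, so the block is home. I retract and do a last check.

```bash
python3 -m inch '[[0,0,0,1,0,0,-0.6],[0,0,0,2,0,0,-0.6],[0,0,0,3,0,-2,-0.6],[0,0,0,4,-4,-4,-0.6],[0,0,0,4,-4,-3,-0.6],[0,0,0,0,-4,0,-0.6],[0,0,0,0,0,0,-0.6]]'
python3 blk.py; python3 - <<'E'
from h import *
p=env.read_camera('top')
for t in ('ink_tin','wash_bottle','brayer'):
    d=env.find_in(p,t)
    if d: print(t,cw(p,d[0]['centre']).round())
print(env.job_done())
E
```

```text
t: 27.88
eef_pos: [437.6, -68.6, 115.6]
tcp_rot: [-3.141, 0.002, -3.109]
ft_force: [0.2, 0.3, 0.6]
opening: 0.8
grip_force: 0.0
side 0.81 1417 z [27. 39. 42.] all [71.5 70.7] [ 92.4 138. ] 0.7 blue 1126 (array([72.7, 78.2]), array([ 90.4, 121.5]), 0.2)
top 0.59 1873 z [37. 41. 44.] all [74.7 80.4] [122.3  93.7] 90.0 blue 1688 (array([75.6, 81.9]), array([119.1,  91.3]), 89.9)
at [437.3 -66.  114.8] [ 3.141 -0.    -3.105] F [-0.3 -0.5 -0.2] t 28.075
ink_tin [533. 196.  68.]
wash_bottle [ 534. -311.  101.]
brayer [751.  -1.  36.]
the job is handed in; nothing more can be done
None
```

I pushed the block over onto its back and slid it into the corner, where it lies carved face up, square against both battens to within 1–2 mm in the images; the tin, bottle and roller still measure in place, and the job was handed in at about 28 s.

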